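# Thread the guard rail into the spice rack

## Robot

A 6-joint arm with a two-finger parallel gripper is mounted at the origin on a cart in front of the work surface, level with it; the furniture and walls round the work are solid. World frame = base frame: x ahead of the robot, y to its left, z up, the work surface at z = 0. Lengths are in m, angles in rad, forces in N, time in s.
With the tool pointing down it reaches from about 0.225 to 0.725 m from the base axis. Payload 3.1 kg.
Tool frame: the origin (TCP) lies between the finger pads; the fingertips stand finger_overhang ahead of it and the grasp point (between the pads) lies 6 mm ahead of it (finger_overhang is the distance from the TCP to the fingertips, in m); z points along the fingers, x is the direction in which the jaws open and shut, and the axes are right-handed (so a half turn about z gives the same grasp; the last joint's range is limited). The gripper opens to 85 mm and grips with 20 to 120 N. Pads are 22 mm wide; open, the fingers measure 114 mm over their backs; the gripper's body (76 mm by 85 mm) begins 54 mm behind the grasp point. The pads swing forward as they close: fully open they stand 13 mm farther back than shut.
Start: joints at [1.192, 0.048, 0.099, 1.622, 0, 1.443], TCP at [0.13, 0.509, 0.256] pointing down, gripper open.
Joint ranges: [-2.91, 2.91], [-0.99, 1.94], [-1.21, 1.42], [-2.12, 2.29], [-1.49, 1.47], [-3.14, 3.14]. Speed limits (rad/s): [2.79, 2.79, 3.14, 3.14, 3.14, 3.14].

## Interface

Orientations are given as a unit quaternion [w, x, y, z].
In Python, from cell import observe, capture, finish_job, finger_overhang gives the robot as it stands.
- The arm moves only by the tool step_arm, never from a script. Its argument "targets" is a list of rows, each an object of numbers: "rx", "ry", "rz": the turn, a rotation vector about the tool's x, y, z in degrees; "dx", "dy", "dz": the shift along the tool's x, y, z in cm; "hand": the opening, from 0 (shut) to 1 (fully open). A call has 1 to 20 rows; each row is the pose to reach, as a shift and turn from the pose measured when the call began, along the tool's axes at that moment; what a row does not reach only later rows make up. A row lasts 1/12 s, in which the tool goes at most 41.7 mm and 7.16 degrees, less where a joint would pass 70% of its speed; a pose out of reach is approached as far as the arm can. A call with a gripper value outside its range is refused whole. The fingers move at their own pace and stop on an object; "grip_force" is the grip in N (left out, the last holds). Time passes only in rows, so rows that repeat a pose let the fingers close. It gives the time, the measured TCP pose, the force and the opening at its end, in the units of the state.
- observe(): the state, without advancing time (a new reading comes with each control period).
- capture(name): name is "side" or "top" or "wrist"; returns a dict with "image" (400x640x3 uint8, red, green, blue), "fx", "fy", "cx", "cy" (pixels), "world_to_cam" (4x4, takes a point from world to camera coordinates). Camera axes: x right, y down, z forward; pixel columns grow to the right and rows downward; lengths in m; the calibration is good to about 2 mm. A picture is of the moment at which its call begins. There is no depth.
- finish_job(): hands the job in, once; it reports no verdict.
The state is a dict: "t": time; "joint_pos": joint angles; "qd": joint speeds; "tau": joint torques, N m; "tcp_pos": TCP position; "tcp_rot": TCP orientation; "contact_force": force on the tool from outside, world axes, zero at the start; "wrist_torque": the same for the moment, N m; "opening": finger opening in m.
Only numpy, scipy, OpenCV 4.12 (cv2) and the standard library are available. Lean on these libraries where they do the work, as an engineer would, in place of code of your own. Each camera call takes 0.05 s, during which the arm holds its last target. There are 200 camera calls.

## Task

Put the guard rail back on the spice rack: pick it up by its wooden handle and slide its steel shaft, from the rack's left end, through the holes of all three guide blocks until the handle sits fully home against the left block, press it there until you feel it bear firmly (about 10 N), then let go. The blocks have been clamped at a height you do not know exactly, so feel for the first hole and push gently, never forcing or jamming the rail against the rack, and leave the spice jars where they stand.

Things in the scene. Friction and masses are not known exactly. Their poses are not given: they have to be found in the camera images.
- rack: Small wooden spice rack, fixed. Origin on the worktop below the rail line's middle; y from its right to its left end, x to the back, z up. Upright plates (12 mm thick, 112 mm high, x +14 to +92 mm) at y = +80, 0, -80 mm; on the front edge of each a grey guide block is clamped. Two jars stand between the plates.
- rail_line (a point): Point on the rack 70 mm above its origin, axes as the rack's. Each guide block: 28 mm wide (x -14 to +14), 16 mm thick along y (centred at y = +80, 0, -80), 76 mm high, flat faces, a round 12.4 mm through hole along y at its centre (x = 0), mouths chamfered 1.5 mm. The three holes are in line, level and never shift.
- left_face (a point): Point in the left guide block's outer face plane: 88 mm left of the rack's middle, x = 0, 70 mm up; axes as the rack's. The hole's height is NOT given: its centre is 54 to 86 mm above the worktop (up to 16 mm above or below this point), the same for all three blocks. Off the hole the tip meets a flat face. The handle's front end bears here when home.
- rail_grip (a point): Centre of the guard rail's wooden handle, a 24 x 24 mm square bar 80 mm long along the rail's y. A 10 mm round steel shaft, 190 mm long, leaves the middle of its front end towards the rail's -y. About 0.14 kg. Starts lying on the worktop on its handle (centre 12 mm up, shaft level, pointing to the right). Home: 128 mm left of the rack's middle, rail's y along the rack's y.
- rail_tip (a point): Centre of the shaft's end, 230 mm from the handle's centre along the rail's -y. The last 5 mm taper to 8 mm diameter. The rail balances about 22 mm in front of the handle's centre.
- jar_mint: Spice jar with pale green cap, 44 mm diameter, 106 mm high, origin under its centre; stands loose in the rack's left bay. Leave alone.
- jar_black: Spice jar with black cap, 38 mm diameter, 96 mm high, origin under its centre; stands loose in the rack's right bay. Leave alone.
- jar_red: Spice jar with red cap, 51 mm diameter, 108 mm high, origin under its centre; stands loose on the worktop behind. Leave alone.

How it is judged:
On the way, in this order (a step that is already met when the one before it is completed fails the run):
1. the shaft's tip has gone through the left guide block (y of rail_tip in the frame of rack between -0.11 and 0.07 m and x of rail_tip in the frame of rack between -0.006 and 0.006 m and z of rail_tip in the frame of rack between 0.046 and 0.094 m and angle between the y axis of rail_grip and the y axis of rack, either way round below 0.06 rad), for 0.05 s.
2. the tip has gone on through the middle guide block (y of rail_tip in the frame of rack between -0.11 and -0.01 m and x of rail_tip in the frame of rack between -0.006 and 0.006 m and z of rail_tip in the frame of rack between 0.046 and 0.094 m and angle between the y axis of rail_grip and the y axis of rack, either way round below 0.06 rad), for 0.05 s.
3. the handle is pressed home against the left block so that the rail bears on the rack with more than 5 N (y of rail_grip in the frame of rack below 0.13 m and x of rail_grip in the frame of rack between -0.006 and 0.006 m and z of rail_grip in the frame of rack between 0.046 and 0.094 m and angle between the y axis of rail_grip and the y axis of rack, either way round below 0.06 rad and contact force between rail and rack above 5 N), for 0.02 s.
At the end, for the whole second after the job is handed in: The shaft runs through all three guide blocks, in line with the rack (within 0.06 rad and 6 mm), the handle's front end is within 3 mm of the left block's outer face, and the rail is at rest and released (y of rail_grip in the frame of rack below 0.131 m and x of rail_grip in the frame of rack between -0.006 and 0.006 m and z of rail_grip in the frame of rack between 0.046 and 0.094 m and y of rail_tip in the frame of rack below -0.096 m and x of rail_tip in the frame of rack between -0.006 and 0.006 m and z of rail_tip in the frame of rack between 0.046 and 0.094 m and angle between the y axis of rail_grip and the y axis of rack, either way round below 0.06 rad and linear speed of rail below 0.02 m/s); the robot touches nothing.
It fails at once if the rail is forced against the rack or its guide blocks with more than 30 N (contact force between rail and rack above 30 N).
It fails at once if the pale-green-capped jar is shifted by more than 15 mm (distance of jar_mint from where it was at the start of the episode above 0.015 m).
It fails at once if the black-capped jar is shifted by more than 15 mm (distance of jar_black from where it was at the start of the episode above 0.015 m).
It fails at once if the red-capped jar is shifted by more than 15 mm (distance of jar_red from where it was at the start of the episode above 0.015 m).
It also fails if it takes over 72 s, if anything falls off the work surface, if the arm or the gripper's body presses on something with over 40 N, if the wrist force passes 120 N, or if a joint passes its speed limit or range.

## Working session

There is one attempt and no reset: what is moved stays moved. The work goes in short steps, Python scripts to look and compute and a tool call to move; the robot and the scene stay as the last step left them, time stands still between calls to the robot, and variables do not carry over. Pictures are saved under pics/ and viewed, on a budget of 10 in all, crops included, one or two more only if the job needs it, and the job is handed in when it is done.

Besides the shell and the picture viewer there is one more tool, called after "Request:" as name(argument=value, ...), one argument or row to a line, values as JSON. step_arm: Moves the arm, as the interface text tells. Its arguments: {"type":"object","properties":{"targets":{"type":"array","items":{"type":"object","properties":{"rx":{"type":"number"},"ry":{"type":"number"},"rz":{"type":"number"},"dx":{"type":"number"},"dy":{"type":"number"},"dz":{"type":"number"},"hand":{"type":"number"}}}},"grip_force":{"type":"number"}},"required":["targets"]}

```bash
ls; mkdir -p pics; python3 - <<'E'
from cell import *
import cv2,numpy as np
print(observe(), finger_overhang)
for n in("side","top"):
    c=capture(n); cv2.imwrite(f"pics/{n}0.png",c["image"][:,:,::-1]); np.save(f"{n}0.npy",c,allow_pickle=True)
    W=c["world_to_cam"];print(n,c["fx"],c["cx"],c["cy"],np.round(W,3).tolist())
E
```

```text
pics
{'t': 0.0, 'joint_pos': array([1.19222990e+00, 4.87181410e-02, 9.75558328e-02, 1.62200516e+00,
       1.32816528e-06, 1.44299762e+00]), 'qd': array([ 0.00026928,  0.0010036 , -0.00085016,  0.00084795, -0.00055539,
       -0.00124519]), 'tau': array([ 7.24309011e-04, -3.38782525e+01,  3.20015037e+01,  2.02694169e-02,
       -1.16100136e-04, -4.00885000e-06]), 'tcp_pos': array([0.13007671, 0.5080432 , 0.25511301]), 'tcp_rot': array([ 6.01038578e-04,  7.89982907e-01,  6.13127720e-01, -1.02192601e-03]), 'contact_force': array([-0.41852815, -0.54827895, -0.03788735]), 'wrist_torque': array([-0.05443282,  0.05565367, -0.04588185]), 'opening': 0.08520680074424336} 0.025
side 378.23975818950817 319.67856126117556 207.0401776044837 [[0.107, -0.994, 0.018, 0.029], [-0.767, -0.094, -0.635, 0.509], [0.633, 0.054, -0.772, 0.536], [0.0, 0.0, 0.0, 1.0]]
top 471.96677474706786 322.42090703701655 197.60264054698052 [[0.006, -1.0, -0.012, 0.094], [-0.983, -0.004, -0.186, 0.589], [0.185, 0.013, -0.983, 1.122], [0.0, 0.0, 0.0, 1.0]]
```

View pics/side0.png

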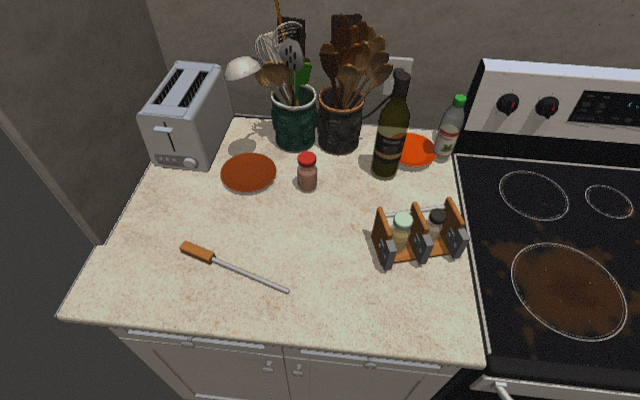

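View pics/top0.png

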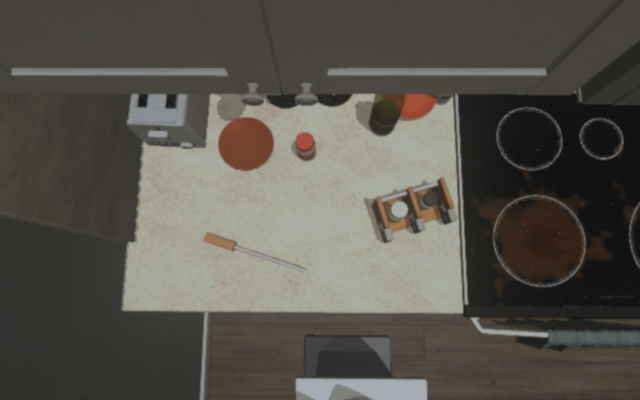

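The side view shows the rail: handle at about (197,252), tip (288,291). The guide blocks are at about (388,252), (424,247) and (459,240). In the top view the handle is at (220,242), the tip at (304,269), and the blocks at (386,235), (418,226) and (449,216). Next I'll enlarge these areas.

```bash
python3 - <<'E'
import cv2,numpy as np
s=cv2.imread("pics/side0.png");t=cv2.imread("pics/top0.png")
z=lambda im,x,y,w,h,k:cv2.resize(im[y:y+h,x:x+w],None,fx=k,fy=k,interpolation=cv2.INTER_CUBIC)
A=np.hstack([z(t,366,172,100,75,4),z(s,366,194,100,75,4)])
B=np.hstack([z(t,195,220,133,75,3),z(s,170,230,133,75,3)])
B=np.hstack([B,np.zeros((225,2,3),np.uint8)])
cv2.imwrite("pics/z0.png",np.vstack([A,B]))
E
```

```text
(no output)
```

View pics/z0.png

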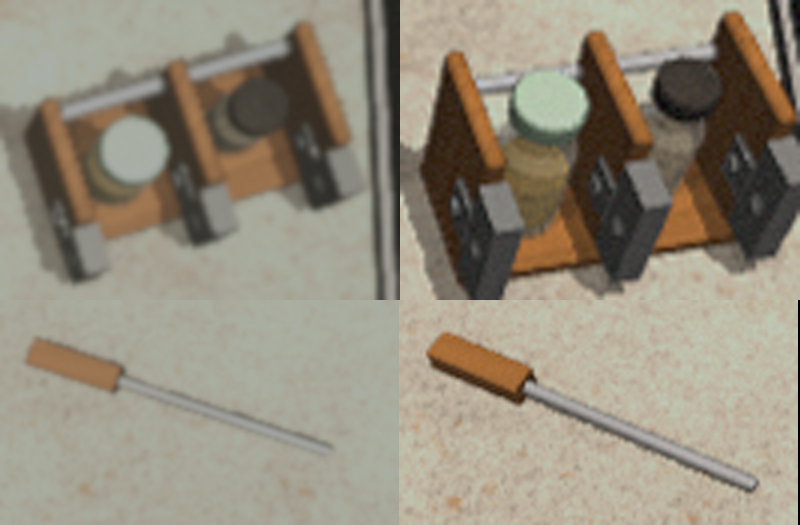

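```bash
cat > h.py <<'E'
import numpy as np, cv2
from scipy.spatial.transform import Rotation as R
def ray(c,p):
    W=np.array(c["world_to_cam"]); d=np.array([(p[0]-c["cx"])/c["fx"],(p[1]-c["cy"])/c["fy"],1.])
    r=W[:3,:3].T@d; return -W[:3,:3].T@W[:3,3], r/np.linalg.norm(r)
def plane(c,p,z):
    o,d=ray(c,p); return o+d*(z-o[2])/d[2]
def tri(*cp):
    A=0;b=0;L=[ray(c,p) for c,p in cp]
    for o,d in L: P=np.eye(3)-np.outer(d,d); A=A+P; b=b+P@o
    x=np.linalg.solve(A,b); return x,[float(np.linalg.norm(np.cross(x-o,d))) for o,d in L][0]
def proj(c,X):
    W=np.array(c["world_to_cam"]); q=W[:3,:3]@X+W[:3,3]; return np.array([c["fx"]*q[0]/q[2]+c["cx"],c["fy"]*q[1]/q[2]+c["cy"]])
def load(n): return np.load(n+".npy",allow_pickle=True).item()
E
python3 - <<'E'
from h import *
t=load("top0");s=load("side0")
T=lambda x,y:(366+x/4,172+y/4)
S=lambda x,y:(366+(x-400)/4,194+y/4)
for n,a,b in [("bL",(90,247),(503,210)),("bM",(216,210),(650,186)),("bR",(340,172),(785,165)),
 ("pLb",(52,103),(455,58)),("pMb",(178,66),(597,38)),("pRb",(305,28),(733,18)),("pLf",(82,218),(492,165)),("pMf",(205,182),(642,165))]:
    print(n,np.round(tri((t,T(*a)),(s,S(*b)))[0],4),tri((t,T(*a)),(s,S(*b)))[1],np.round(plane(t,T(*a),.112),4),np.round(plane(s,S(*b),.112),4))
T=lambda x,y:(195+x/3,220+(y-300)/3)
S=lambda x,y:(170+(x-400)/3,230+(y-300)/3)
for n,a,b,z in [("tip",(331,449),(752,484),.012),("sh",(122,381),(528,387),.012)]:
    print(n,plane(t,T(*a),z),plane(s,S(*b),z))
print("hback top",plane(t,T(33,352),.024),"hfront",plane(t,T(118,377),.024))
E
```

```text
bL [ 0.4952 -0.0636  0.0851] 0.001922357992435772 [ 0.4924 -0.0582  0.112 ] [ 0.4768 -0.0609  0.112 ]
bM [ 0.5173 -0.1392  0.0883] 0.0022320055160646606 [ 0.5144 -0.1323  0.112 ] [ 0.5    -0.1345  0.112 ]
bR [ 0.541  -0.2134  0.0861] 0.0009753744062598804 [ 0.5372 -0.2056  0.112 ] [ 0.5213 -0.204   0.112 ]
pLb [ 0.5797 -0.0382  0.1022] 0.0002903791559435817 [ 0.5778 -0.0374  0.112 ] [ 0.5715 -0.0366  0.112 ]
pMb [ 0.6022 -0.1147  0.1037] 0.0006356556479370896 [ 0.6005 -0.1125  0.112 ] [ 0.5949 -0.1132  0.112 ]
pRb [ 0.6256 -0.191   0.1043] 0.0003874439246015297 [ 0.6239 -0.1887  0.112 ] [ 0.6186 -0.1885  0.112 ]
pLf [ 0.5105 -0.0562  0.1023] 0.0010991832615985522 [ 0.5094 -0.0539  0.112 ] [ 0.5035 -0.0557  0.112 ]
pMf [ 0.5348 -0.1359  0.0824] 0.003922373323942484 [ 0.531  -0.1264  0.112 ] [ 0.5126 -0.1315  0.112 ]
tip [0.41179271 0.13979871 0.012     ] [0.4066061  0.14121058 0.012     ]
sh [0.46781571 0.31782584 0.012     ] [0.46492177 0.31788237 0.012     ]
hback top [0.49085225 0.39167199 0.024     ] hfront [0.47017199 0.31897378 0.024     ]
```

```bash
cat >> h.py <<'E'
from cell import observe,capture
def plan(p,az,tilt=0,o=None):
    """target TCP p, tool x azimuth az deg, pointing down; tilt about tool x (deg)"""
    o=o or observe(); q=o["tcp_rot"]; R0=R.from_quat([q[1],q[2],q[3],q[0]])
    a=np.radians(az); x=np.array([np.cos(a),np.sin(a),0]); z=np.array([0,0,-1.]); y=np.cross(z,x)
    R1=R.from_matrix(np.c_[x,y,z])*R.from_euler("x",tilt,degrees=True)
    print("shift cm",np.round(R0.inv().apply(np.array(p)-o["tcp_pos"])*100,2),"rot deg",np.round((R0.inv()*R1).as_rotvec(degrees=True),2))
E
python3 - <<'E'
from h import *
c=capture("wrist"); W=c["world_to_cam"]; o=observe(); q=o["tcp_rot"]; R0=R.from_quat([q[1],q[2],q[3],q[0]])
print("cam in tool",R0.inv().apply(-W[:3,:3].T@W[:3,3]-o["tcp_pos"]), "axes in tool\n",np.round((R0.inv().as_matrix()@W[:3,:3].T),3),c["fx"])
plan([.484,.368,.16],162.5); plan([.484,.368,.16],-17.5)
E
```

```text
cam in tool [ 1.15964470e-04 -6.58234827e-02 -1.17719303e-01] axes in tool
 [[ 1.     0.001 -0.   ]
 [-0.001  0.965  0.263]
 [ 0.001 -0.263  0.965]] 294.52200406050105
shift cm [-4.78 37.76  9.53] rot deg [-1.000e-01  8.000e-02 -8.687e+01]
shift cm [-4.78 37.76  9.53] rot deg [8.000e-02 1.000e-01 9.313e+01]
```

Request:
step_arm(
  targets=[
    {"dx":-4.8,"dy":37.8,"dz":9.5,"rz":93,"hand":1},
    {"dx":-4.8,"dy":37.8,"dz":9.5,"rz":93},
    {"dx":-4.8,"dy":37.8,"dz":9.5,"rz":93},
    {"dx":-4.8,"dy":37.8,"dz":9.5,"rz":93},
    {"dx":-4.8,"dy":37.8,"dz":9.5,"rz":93},
    {"dx":-4.8,"dy":37.8,"dz":9.5,"rz":93},
    {"dx":-4.8,"dy":37.8,"dz":9.5,"rz":93},
    {"dx":-4.8,"dy":37.8,"dz":9.5,"rz":93},
    {"dx":-4.8,"dy":37.8,"dz":9.5,"rz":93},
    {"dx":-4.8,"dy":37.8,"dz":9.5,"rz":93},
    {"dx":-4.8,"dy":37.8,"dz":9.5,"rz":93},
    {"dx":-4.8,"dy":37.8,"dz":9.5,"rz":93},
    {"dx":-4.8,"dy":37.8,"dz":9.5,"rz":93},
    {"dx":-4.8,"dy":37.8,"dz":9.5,"rz":93},
    {"dx":-4.8,"dy":37.8,"dz":9.5,"rz":93},
    {"dx":-4.8,"dy":37.8,"dz":9.5,"rz":93},
    {"dx":-4.8,"dy":37.8,"dz":9.5,"rz":93},
    {"dx":-4.8,"dy":37.8,"dz":9.5,"rz":93},
  ],
)

```text
$.targets[0]: bad value
```

```bash
python3 - <<'E'
from h import *
c=capture("wrist"); np.save("w1.npy",c,allow_pickle=True)
im=c["image"]; cv2.imwrite("pics/w1.png",im[:,:,::-1])
o=observe();print(o["tcp_pos"],o["joint_pos"])
h=cv2.cvtColor(im,cv2.COLOR_RGB2HSV); m=cv2.inRange(h,(5,140,60),(20,255,255))
for k in cv2.findContours(m,0,2)[0]:
    if cv2.contourArea(k)>400:
        r=cv2.minAreaRect(k); b=cv2.boxPoints(r); print(r,b.round(1).tolist()); print([plane(c,q,.024).round(4).tolist() for q in b],plane(c,r[0],.024))
E
```

```text
[0.13016969 0.50824667 0.25554142] [ 1.19222989e+00  4.84917567e-02  9.81754055e-02  1.62198280e+00
 -3.72090648e-05  1.44300379e+00]
```

View pics/w1.png

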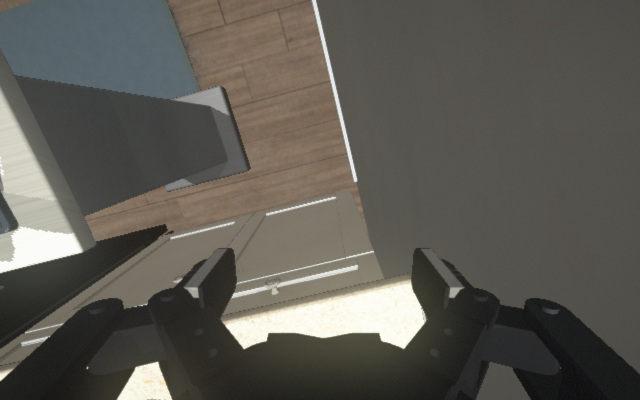

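The wrist view only shows the fingers (y≈250–400) and the counter edge below, because the move was refused. I'll retry with all keys given.

Request:
step_arm(
  targets=[
    {"dx":-4.8,"dy":37.8,"dz":9.5,"rx":0,"ry":0,"rz":93,"hand":1},
  ],
)

```text
t: 0.28
tcp_pos: [0.1637, 0.4963, 0.2478]
tcp_rot: [-0.003, 0.825, 0.565, 0.0]
contact_force: [0.9, 0.6, 1.1]
opening: 0.0857
```

```bash
python3 -c "
from h import *
plan([.484,.368,.16],-17.5)"
```

```text
shift cm [-0.43 34.54  8.64] rot deg [-0.34 -0.   86.34]
```

Request:
step_arm(
  targets=[
    {"dx":-0.4,"dy":34.5,"dz":8.6,"rx":0,"ry":0,"rz":86.3,"hand":1},
    {"dx":-0.4,"dy":34.5,"dz":8.6,"rx":0,"ry":0,"rz":86.3,"hand":1},
    {"dx":-0.4,"dy":34.5,"dz":8.6,"rx":0,"ry":0,"rz":86.3,"hand":1},
    {"dx":-0.4,"dy":34.5,"dz":8.6,"rx":0,"ry":0,"rz":86.3,"hand":1},
    {"dx":-0.4,"dy":34.5,"dz":8.6,"rx":0,"ry":0,"rz":86.3,"hand":1},
    {"dx":-0.4,"dy":34.5,"dz":8.6,"rx":0,"ry":0,"rz":86.3,"hand":1},
    {"dx":-0.4,"dy":34.5,"dz":8.6,"rx":0,"ry":0,"rz":86.3,"hand":1},
    {"dx":-0.4,"dy":34.5,"dz":8.6,"rx":0,"ry":0,"rz":86.3,"hand":1},
    {"dx":-0.4,"dy":34.5,"dz":8.6,"rx":0,"ry":0,"rz":86.3,"hand":1},
    {"dx":-0.4,"dy":34.5,"dz":8.6,"rx":0,"ry":0,"rz":86.3,"hand":1},
    {"dx":-0.4,"dy":34.5,"dz":8.6,"rx":0,"ry":0,"rz":86.3,"hand":1},
    {"dx":-0.4,"dy":34.5,"dz":8.6,"rx":0,"ry":0,"rz":86.3,"hand":1},
    {"dx":-0.4,"dy":34.5,"dz":8.6,"rx":0,"ry":0,"rz":86.3,"hand":1},
    {"dx":-0.4,"dy":34.5,"dz":8.6,"rx":0,"ry":0,"rz":86.3,"hand":1},
    {"dx":-0.4,"dy":34.5,"dz":8.6,"rx":0,"ry":0,"rz":86.3,"hand":1},
    {"dx":-0.4,"dy":34.5,"dz":8.6,"rx":0,"ry":0,"rz":86.3,"hand":1},
  ],
)

```text
t: 1.62
tcp_pos: [0.4836, 0.3685, 0.1605]
tcp_rot: [-0.002, 0.989, -0.151, -0.001]
contact_force: [-0.4, 1.0, 0.4]
opening: 0.0852
```

```bash
python3 - <<'E'
from h import *
c=capture("wrist"); np.save("w2.npy",c,allow_pickle=True)
im=c["image"]; cv2.imwrite("pics/w2.png",im[:,:,::-1])
o=observe();print(o["tcp_pos"],o["joint_pos"])
h=cv2.cvtColor(im,cv2.COLOR_RGB2HSV); m=cv2.inRange(h,(5,130,60),(20,255,255))
for k in cv2.findContours(m,0,2)[0]:
    if cv2.contourArea(k)>400:
        r=cv2.minAreaRect(k); b=cv2.boxPoints(r); print(r,b.round(1).tolist()); print([plane(c,q,.024).round(4).tolist() for q in b],plane(c,r[0],.024))
E
```

```text
[0.48359684 0.3685383  0.16047527] [0.5384154  0.26235504 0.14880231 1.45666784 0.00524078 2.41227638]
((324.5, 211.0), (82.0, 25.0), 90.0) [[312.0, 170.0], [337.0, 170.0], [337.0, 252.0], [312.0, 252.0]]
[[0.4825, 0.398, 0.024], [0.5032, 0.3916, 0.024], [0.4812, 0.3177, 0.024], [0.4588, 0.3246, 0.024]] [0.48185623 0.35937497 0.024     ]
((587.5, 182.0), (160.0, 103.0), 90.0) [[536.0, 102.0], [639.0, 102.0], [639.0, 262.0], [536.0, 262.0]]
[[0.6744, 0.3968, 0.024], [0.7545, 0.3719, 0.024], [0.7497, 0.2238, 0.024], [0.6574, 0.2524, 0.024]] [0.70939952 0.31643181 0.024     ]
```

View pics/w2.png

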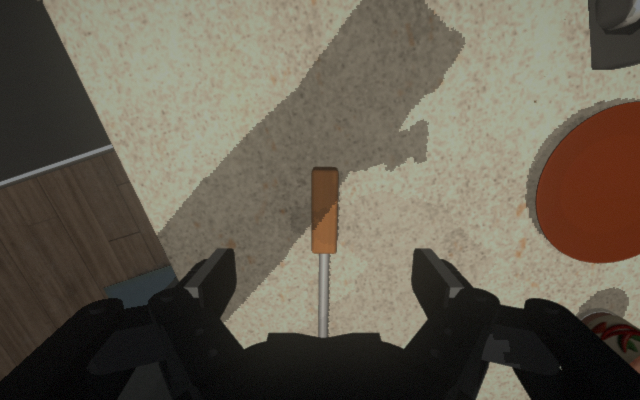

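The handle covers pixels (312–338, 167–252) with the shaft running straight down the image, so the tool is already aligned. I'll grasp about 15 mm behind the handle's centre.

Request:
step_arm(
  grip_force=70,
  targets=[
    {"dx":0.1,"dy":-0.6,"dz":4,"rx":0,"ry":0,"rz":0,"hand":1},
    {"dx":0.1,"dy":-0.6,"dz":8,"rx":0,"ry":0,"rz":0,"hand":1},
    {"dx":0.1,"dy":-0.6,"dz":11,"rx":0,"ry":0,"rz":0,"hand":1},
    {"dx":0.1,"dy":-0.6,"dz":12.5,"rx":0,"ry":0,"rz":0,"hand":1},
    {"dx":0.1,"dy":-0.6,"dz":13.2,"rx":0,"ry":0,"rz":0,"hand":1},
    {"dx":0.1,"dy":-0.6,"dz":13.2,"rx":0,"ry":0,"rz":0,"hand":1},
    {"dx":0.1,"dy":-0.6,"dz":13.2,"rx":0,"ry":0,"rz":0,"hand":0},
    {"dx":0.1,"dy":-0.6,"dz":13.2,"rx":0,"ry":0,"rz":0,"hand":0},
    {"dx":0.1,"dy":-0.6,"dz":13.2,"rx":0,"ry":0,"rz":0,"hand":0},
    {"dx":0.1,"dy":-0.6,"dz":13.2,"rx":0,"ry":0,"rz":0,"hand":0},
    {"dx":0.1,"dy":-0.6,"dz":13.2,"rx":0,"ry":0,"rz":0,"hand":0},
    {"dx":0.1,"dy":-0.6,"dz":13.2,"rx":0,"ry":0,"rz":0,"hand":0},
    {"dx":0.1,"dy":-0.6,"dz":13.2,"rx":0,"ry":0,"rz":0,"hand":0},
    {"dx":0.1,"dy":-0.6,"dz":13.2,"rx":0,"ry":0,"rz":0,"hand":0},
  ],
)

```text
t: 2.83
tcp_pos: [0.4872, 0.3753, 0.0303]
tcp_rot: [-0.003, 0.989, -0.151, -0.0]
contact_force: [1.1, 0.2, 5.6]
opening: 0.0225
```

```bash
python3 -c "
from h import *
plan([.411,.207,.11],17)"
```

```text
shift cm [-2.26 18.29 -8.09] rot deg [-3.800e-01 -3.000e-02 -3.436e+01]
```

Request:
step_arm(
  targets=[
    {"dx":0,"dy":0,"dz":-2,"rx":0,"ry":0,"rz":0,"hand":0},
    {"dx":0,"dy":0,"dz":-4.5,"rx":0,"ry":0,"rz":0,"hand":0},
    {"dx":-0.1,"dy":1,"dz":-7,"rx":-0.4,"ry":0,"rz":-2,"hand":0},
    {"dx":-0.3,"dy":3,"dz":-8.1,"rx":-0.4,"ry":0,"rz":-6,"hand":0},
    {"dx":-0.6,"dy":5,"dz":-8.1,"rx":-0.4,"ry":0,"rz":-10,"hand":0},
    {"dx":-0.9,"dy":7,"dz":-8.1,"rx":-0.4,"ry":0,"rz":-14,"hand":0},
    {"dx":-1.2,"dy":9,"dz":-8.1,"rx":-0.4,"ry":0,"rz":-18,"hand":0},
    {"dx":-1.5,"dy":11,"dz":-8.1,"rx":-0.4,"ry":0,"rz":-22,"hand":0},
    {"dx":-1.8,"dy":13,"dz":-8.1,"rx":-0.4,"ry":0,"rz":-26,"hand":0},
    {"dx":-2,"dy":15,"dz":-8.1,"rx":-0.4,"ry":0,"rz":-30,"hand":0},
    {"dx":-2.2,"dy":17,"dz":-8.1,"rx":-0.4,"ry":0,"rz":-33,"hand":0},
    {"dx":-2.3,"dy":18,"dz":-8.1,"rx":-0.4,"ry":0,"rz":-34.4,"hand":0},
    {"dx":-2.3,"dy":18.3,"dz":-8.1,"rx":-0.4,"ry":0,"rz":-34.4,"hand":0},
    {"dx":-2.3,"dy":18.3,"dz":-8.1,"rx":-0.4,"ry":0,"rz":-34.4,"hand":0},
    {"dx":-2.3,"dy":18.3,"dz":-8.1,"rx":-0.4,"ry":0,"rz":-34.4,"hand":0},
  ],
)

```text
t: 4.08
tcp_pos: [0.4106, 0.2073, 0.1098]
tcp_rot: [-0.0, 0.989, 0.148, 0.0]
contact_force: [0.8, 0.2, -1.7]
opening: 0.0224
```

```bash
python3 - <<'E'
from h import *
o=observe();print(o["tcp_pos"],o["contact_force"],o["wrist_torque"],o["opening"])
I=[]
for n,x,y in(("top",266,160),("side",266,180)):
    c=capture(n); np.save(n+"3.npy",c,allow_pickle=True)
    I.append(cv2.resize(c["image"][y:y+100,x:x+200,::-1],None,fx=4,fy=3,interpolation=2))
cv2.imwrite("pics/z3.png",np.vstack(I))
E
```

```text
[0.41060637 0.20725149 0.10976982] [ 0.78686436  0.24348549 -1.72909217] [ 0.08832089 -0.03180389  0.01330393] 0.022390135161195552
```

View pics/z3.png

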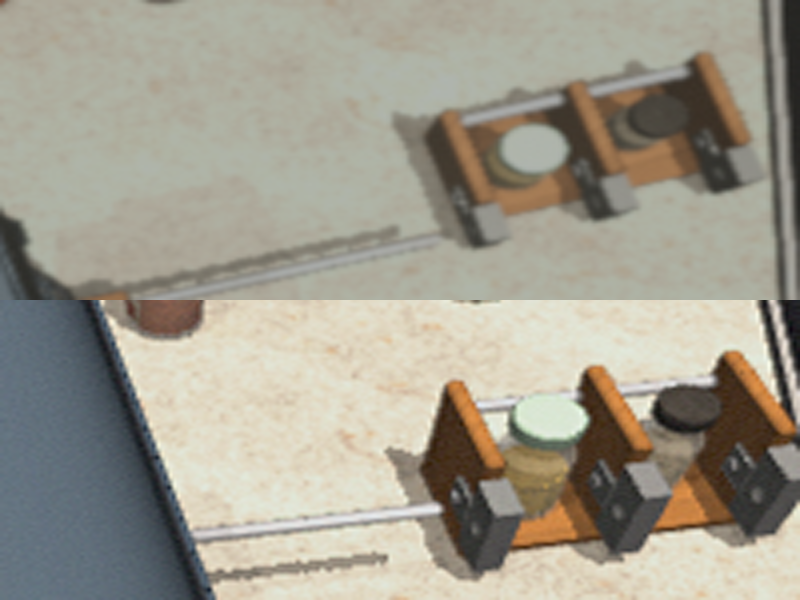

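The top crop shows the shaft ending at (438,240), with the block tops centred at about (490,224), (617,194) and (744,166). The side crop shows the tip at (440,509) and the holes themselves: left (475,526), middle (612,510), right (757,492).

```bash
python3 - <<'E'
from h import *
t=load("top3");s=load("side3")
T=lambda x,y:(266+x/4,160+y/3)
S=lambda x,y:(266+x/4,180+(y-300)/3)
tip,z=tri((t,T(438,240)),(s,S(440,509)))
print("tip tri",tip,z)
a=np.radians(17);ey=np.array([-np.sin(a),np.cos(a),0]);ex=np.array([np.cos(a),np.sin(a),0])
o=observe()["tcp_pos"]; kt=o-ey*.247; kt[2]-=.018; print("tip kin",kt)
zs=.092
L=[plane(t,T(*p),zs) for p in((438,240),(200,288))]
d=L[0]-L[1];print("top: tip",L[0],"shaft yaw",np.degrees(np.arctan2(d[0],-d[1])))
B=[plane(t,T(*p),.097) for p in((490,224),(617,194),(744,166))]
d=B[2]-B[0];print("blocks",np.round(B,4).tolist(),"yaw",np.degrees(np.arctan2(d[0],-d[1])))
print("lateral blocks - tip (rack x), along", [(round(float((b-L[0])@ex),4),round(float((b-L[0])@ey),4)) for b in B])
# side: plane containing shaft vertical: x_lat=const -> hole height and y relative to tip
def vert(c,p,P,n):
    o,r=ray(c,p); return o+r*((P-o)@n)/(r@n)
for off in(0,):
  P=L[0].copy()
  for p in((440,509),(200,537),(475,526),(612,510),(757,492)):
    X=vert(s,S(*p),P,ex); print(p,"z",round(X[2],4),"along",round(float((X-L[0])@ey),4))
E
```

```text
tip tri [ 0.47961079 -0.03115348  0.09104439] 0.0013709198807724697
tip kin [ 0.48309441 -0.02864659  0.09200746]
top: tip [ 0.47956156 -0.02968137  0.092     ] shaft yaw 15.286297953180412
blocks [[0.4919, -0.0601, 0.097], [0.516, -0.1358, 0.097], [0.5387, -0.2119, 0.097]] yaw 17.158916353371108
lateral blocks - tip (rack x), along [(0.0029, -0.0327), (0.0038, -0.1121), (0.0033, -0.1916)]
(440, 509) z 0.0898 along -0.0031
(200, 537) z 0.0898 along 0.1209
(475, 526) z 0.0618 along -0.0261
(612, 510) z 0.0615 along -0.102
(757, 492) z 0.0626 along -0.1841
```

Request:
step_arm(
  targets=[
    {"dx":-0.1,"dy":0,"dz":1.5,"rx":0,"ry":0,"rz":-0.8,"hand":0},
    {"dx":-0.3,"dy":0,"dz":3.2,"rx":0,"ry":0,"rz":-1.5,"hand":0},
    {"dx":-0.3,"dy":0.6,"dz":3.2,"rx":0,"ry":0,"rz":-1.5,"hand":0},
    {"dx":-0.3,"dy":1.2,"dz":3.2,"rx":0,"ry":0,"rz":-1.5,"hand":0},
    {"dx":-0.3,"dy":1.2,"dz":3.2,"rx":0,"ry":0,"rz":-1.5,"hand":0},
    {"dx":-0.3,"dy":1.2,"dz":3.2,"rx":0,"ry":0,"rz":-1.5,"hand":0},
  ],
)

```text
t: 4.68
tcp_pos: [0.4126, 0.1952, 0.0791]
tcp_rot: [-0.0, 0.987, 0.161, 0.001]
contact_force: [0.0, 0.3, -1.0]
opening: 0.0228
```

```bash
python3 - <<'E'
from h import *
o=observe();print(o["tcp_pos"],o["tcp_rot"],o["contact_force"])
I=[]
for n,x,y in(("top",306,190),("side",306,205)):
    c=capture(n); np.save(n+"4.npy",c,allow_pickle=True)
    I.append(cv2.resize(c["image"][y:y+60,x:x+160,::-1],None,fx=5,fy=5,interpolation=2))
cv2.imwrite("pics/z4.png",np.vstack(I))
E
```

```text
[0.41264321 0.19522284 0.07912398] [-1.62093539e-04  9.87002413e-01  1.60700534e-01  1.24437807e-03] [ 0.01821992  0.29405975 -1.04230987]
```

View pics/z4.png

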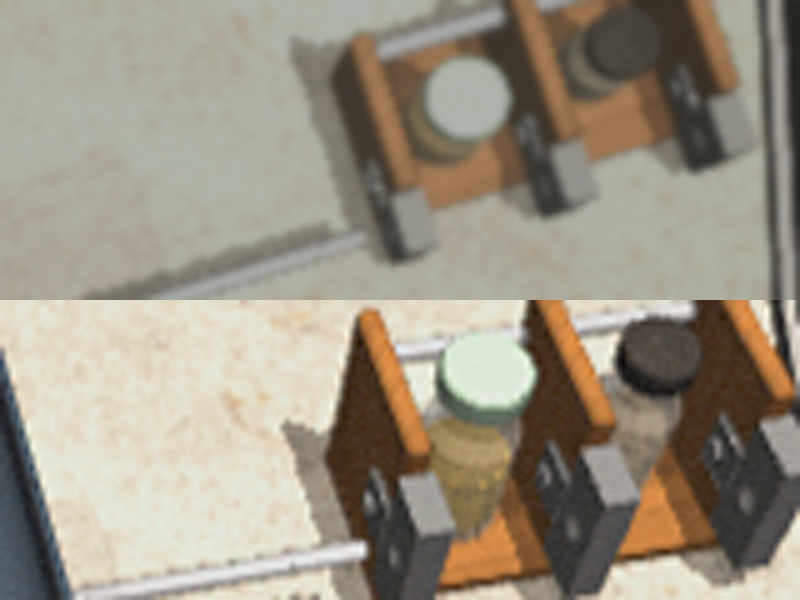

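The side crop shows the tip at (364,550) and the holes at (393,548), (572,526) and (748,500), so the shaft is nearly in line with them. I'll fit the shaft line using the difference from the first images.

```bash
cat > fit.py <<'E'
from h import *
import sys
k=sys.argv[1]
def fit(n,x0,x1,line):
    a=load(n+k)["image"].astype(float);b=load(n+"0")["image"].astype(float)
    d=(a-b)[:,:,2]; P=[]
    for x in range(x0,x1):
        y=line(x); r=np.arange(int(y)-5,int(y)+6); w=np.clip(d[r,x]-12,0,None)
        if w.sum()>20: P.append((x,(w*r).sum()/w.sum()))
    P=np.array(P); vx,vy,cx,cy=cv2.fitLine(P.astype(np.float32),cv2.DIST_HUBER,0,.01,.01).ravel()
    res=P[:,1]-(cy+(P[:,0]-cx)*vy/vx)
    print(n,len(P),"slope",round(vy/vx,4),"std",res.std().round(3)); return lambda x:cy+(x-cx)*vy/vx
E
cat > f4.py <<'E'
from fit import *
t=load("top"+k);s=load("side"+k)
ft=fit("top",342,377,lambda x:237.6+(x-378.8)*-.329)
fs=fit("side",326,377,lambda x:315-0+(x-378.8)*-.171 if 0 else 255+(x-378.8)*-.171)
z=.061
A,B=[plane(t,(u,ft(u)),z) for u in(345,376)];d=B-A
print("top shaft yaw",np.degrees(np.arctan2(d[0],-d[1])),"at",B)
A2,B2=[plane(s,(u,fs(u)),z) for u in(330,376)];d=B2-A2
print("side shaft yaw if level",np.degrees(np.arctan2(d[0],-d[1])))
H=[(306+u/5,205+(v-300)/5) for u,v in((393,548),(572,526),(748,500))]
Q=[plane(s,h,z) for h in H]; d=Q[2]-Q[0]; print("side holes yaw",np.degrees(np.arctan2(d[0],-d[1])), "hole v - shaft v",[h[1]-fs(h[0]) for h in H])
a=np.radians(17.1);ex=np.array([np.cos(a),np.sin(a),0])
for zb in(.095,.098,.101):
  C=[plane(t,(306+u/5,190+v/5),zb) for u,v in((411,221),(572,174),(722,125))];d=C[2]-C[0]
  print("blocks yaw",np.degrees(np.arctan2(d[0],-d[1])),[round(float((c-B)@ex)*1000,1) for c in C])
E
python3 f4.py 4
```

```text
top 1 slope 1.1325 std 0.0
side 51 slope -0.1664 std 0.382
top shaft yaw -49.00692931697753 at [ 0.48867971 -0.03408959  0.061     ]
side shaft yaw if level 17.561452501945276
side holes yaw 15.590038109757998 hole v - shaft v [np.float32(1.2425232), np.float32(2.7980194), np.float32(3.45372)]
blocks yaw 17.38046900536959 [-3.2, -4.0, -2.5]
blocks yaw 17.38046900536956 [-3.4, -4.2, -2.7]
blocks yaw 17.380469005369577 [-3.6, -4.5, -2.9]
```

```bash
python3 - <<'E'
from h import *
a=load("top4")["image"].astype(int);b=load("top0")["image"].astype(int)
for x in(345,355,365,375):
    y=int(237.6+(x-378.8)*-.329); print(x,y-6,(a[y-6:y+7,x].sum(1)//3).tolist(),(b[y-6:y+7,x].sum(1)//3).tolist())
E
```

```text
345 242 [133, 123, 120, 117, 138, 163, 164, 155, 161, 167, 168, 166, 167] [162, 165, 166, 166, 166, 167, 168, 168, 166, 165, 163, 161, 161]
355 239 [140, 123, 116, 117, 143, 165, 162, 153, 165, 171, 169, 167, 166] [165, 165, 164, 164, 163, 165, 167, 167, 167, 167, 164, 163, 161]
365 236 [134, 123, 118, 120, 148, 166, 163, 155, 166, 173, 173, 171, 169] [164, 165, 165, 164, 162, 164, 165, 166, 167, 168, 167, 166, 164]
375 232 [120, 128, 138, 146, 136, 151, 163, 158, 152, 160, 167, 168, 168] [117, 123, 134, 149, 153, 153, 156, 161, 161, 161, 162, 163, 163]
```

```bash
python3 - <<'E'
from h import *
t=load("top4");s=load("side4");a=np.radians(17.1);ex=np.array([np.cos(a),np.sin(a),0])
B=plane(t,(365,241.5),.061);A=plane(t,(345,247.75),.061);d=B-A;print(B,np.degrees(np.arctan2(d[0],-d[1])))
C=[plane(t,(306+u/5,190+v/5),.098) for u,v in((411,221),(572,174),(722,125))]
print([round(float((c-B)@ex)*1000,1) for c in C])
g=s["image"].astype(int).sum(2)//3
for n,u,v in(("L",384.6,255),("M",420.4,250),("R",455.6,245)):
    u,v=int(u),int(v);print(n,u-6,v-6);print(g[v-6:v+8,u-6:u+8])
x=365;print(g[249:266,x],g[249:266,350])
E
```

```text
[ 0.47881008 -0.00716867  0.061     ] 17.577727973057357
[-1.9, -2.7, -1.1]
L 378 249
[[ 44  46  50  52  57  58  54  50  51  49  78 158 162 157]
 [ 44  46  52  52  62  58  52  54  49  50  48 132 161 161]
 [ 48  51  51  49  66  52  47  56  54  51  46  89 142 136]
 [ 53  45  44  52  66  56  54  52  53  54  46  77  99  85]
 [166  84  42  53  63  56  59  59  50  55  50  74  69  72]
 [231 120  50  59  58  53  81  56  52  50  54  77  77  80]
 [227 121  49  57  56  61  97  77  51  52  62  80  77  77]
 [162  88  45  50  52  54 107  84  54  52  71  79  78  80]
 [ 73  46  48  49  52  52  96  82  57  53  71  80  73  80]
 [ 82  49  48  54  51  54  69  68  58  57  79  80  81  78]
 [100  54  48  48  50  53  56  57  55  61  74  80  79  76]
 [121  64  51  55  50  56  51  50  50  72  79  77  79  80]
 [140  87  50  51  54  52  52  51  55  81  81  77  78  81]
 [141 114  60  54  53  50  56  53  61  77  77  77  78  77]]
M 414 244
[[ 51  52  50  56  63  57  49  54  56  55  55  44 132 161]
 [ 48  53  49  50  55  55  52  52  51  50  50  47  79 141]
 [ 52  53  54  62  54  57  54  57  50  52  54  51  51  98]

[... 926 characters left out ...]
 66  55  54  54  50  58  79]
 [ 50  54  52  49  60 101  95  78  56  51  49  56  73  76]
 [ 45  50  52  49  54 103  97  76  54  51  54  63  76  78]
 [ 51  53  53  50  49  88  98  71  48  50  52  72  79  79]
 [ 53  52  56  55  49  58  75  61  50  53  69  79  75  80]
 [ 49  52  52  54  53  54  53  51  49  56  78  79  81  82]
 [ 51  49  55  55  54  52  56  52  52  69  78  80  77  75]
 [ 56  52  48  51  56  51  55  52  67  78  80  80  78  74]
 [ 60  49  51  52  55  51  55  55  77  79  78  78  72  69]
 [ 54  52  53  58  53  53  46  65  76  79  81  80  73 110]]
[210 211 216 217 222 200 189 225 225 170 147 200 224 223 192 142 144] [225 225 226 224 223 224 224 224 213 205 230 217 153 176 221 221 221]
```

The spot centres give a hole line of slope −0.164, and the shaft's is −0.167, so they're parallel. The hole is about 2 mm toward −x and 5–6 mm below the shaft. I'll correct that and creep forward.

Request:
step_arm(
  targets=[
    {"dx":-0.2,"dy":0,"dz":0.5,"rx":0,"ry":0,"rz":0.2,"hand":0},
    {"dx":-0.2,"dy":0,"dz":0.5,"rx":0,"ry":0,"rz":0.2,"hand":0},
    {"dx":-0.2,"dy":0.3,"dz":0.5,"rx":0,"ry":0,"rz":0.2,"hand":0},
    {"dx":-0.2,"dy":0.6,"dz":0.5,"rx":0,"ry":0,"rz":0.2,"hand":0},
    {"dx":-0.2,"dy":0.7,"dz":0.5,"rx":0,"ry":0,"rz":0.2,"hand":0},
    {"dx":-0.2,"dy":0.8,"dz":0.5,"rx":0,"ry":0,"rz":0.2,"hand":0},
    {"dx":-0.2,"dy":0.9,"dz":0.5,"rx":0,"ry":0,"rz":0.2,"hand":0},
    {"dx":-0.2,"dy":1,"dz":0.5,"rx":0,"ry":0,"rz":0.2,"hand":0},
    {"dx":-0.2,"dy":1,"dz":0.5,"rx":0,"ry":0,"rz":0.2,"hand":0},
  ],
)

```text
t: 5.53
tcp_pos: [0.4139, 0.1851, 0.0742]
tcp_rot: [-0.0, 0.987, 0.159, 0.001]
contact_force: [-0.6, -0.3, -0.9]
opening: 0.0221
```

Request:
step_arm(
  targets=[
    {"dx":0,"dy":0.1,"dz":0,"rx":0,"ry":0,"rz":0,"hand":0},
    {"dx":0,"dy":0.2,"dz":0,"rx":0,"ry":0,"rz":0,"hand":0},
    {"dx":0,"dy":0.3,"dz":0,"rx":0,"ry":0,"rz":0,"hand":0},
  ],
)

```text
t: 5.78
tcp_pos: [0.4148, 0.1822, 0.0742]
tcp_rot: [-0.0, 0.987, 0.159, 0.001]
contact_force: [0.3, -0.0, -0.8]
opening: 0.0224
```

Request:
step_arm(
  targets=[
    {"dx":0,"dy":0.1,"dz":0,"rx":0,"ry":0,"rz":0,"hand":0},
    {"dx":0,"dy":0.2,"dz":0,"rx":0,"ry":0,"rz":0,"hand":0},
    {"dx":0,"dy":0.3,"dz":0,"rx":0,"ry":0,"rz":0,"hand":0},
    {"dx":0,"dy":0.3,"dz":0,"rx":0,"ry":0,"rz":0,"hand":0},
  ],
)

```text
t: 6.12
tcp_pos: [0.4159, 0.1792, 0.0742]
tcp_rot: [-0.0, 0.987, 0.159, 0.001]
contact_force: [0.1, -0.9, -1.5]
opening: 0.0224
```

Request:
step_arm(
  targets=[
    {"dx":0,"dy":0.1,"dz":0,"rx":0,"ry":0,"rz":0,"hand":0},
    {"dx":0,"dy":0.2,"dz":0,"rx":0,"ry":0,"rz":0,"hand":0},
    {"dx":0,"dy":0.2,"dz":0,"rx":0,"ry":0,"rz":0,"hand":0},
  ],
)

```text
t: 6.37
tcp_pos: [0.4166, 0.1772, 0.0742]
tcp_rot: [-0.0, 0.987, 0.159, 0.001]
contact_force: [0.1, -0.3, -0.8]
opening: 0.0225
```

Request:
step_arm(
  targets=[
    {"dx":0,"dy":0.1,"dz":0,"rx":0,"ry":0,"rz":0,"hand":0},
    {"dx":0,"dy":0.2,"dz":0,"rx":0,"ry":0,"rz":0,"hand":0},
    {"dx":0,"dy":0.3,"dz":0,"rx":0,"ry":0,"rz":0,"hand":0},
    {"dx":0,"dy":0.3,"dz":0,"rx":0,"ry":0,"rz":0,"hand":0},
  ],
)

```text
t: 6.7
tcp_pos: [0.4176, 0.1742, 0.0742]
tcp_rot: [-0.0, 0.987, 0.159, 0.001]
contact_force: [0.4, -1.3, -1.2]
opening: 0.0226
```

```bash
python3 - <<'E'
from h import *
I=[]
for n,x,y in(("top",306,190),("side",306,205)):
    c=capture(n); np.save(n+"5.npy",c,allow_pickle=True)
    I.append(cv2.resize(c["image"][y:y+60,x:x+160,::-1],None,fx=5,fy=5,interpolation=2))
cv2.imwrite("pics/z5.png",np.vstack(I))
E
```

View pics/z5.png

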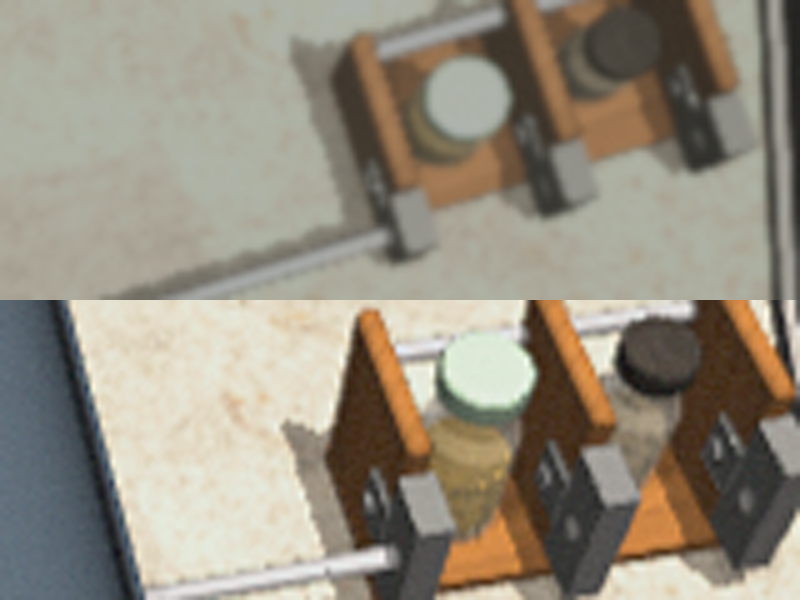

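The shaft tip is now at the left hole: tip (397,555), hole (392,555), with no contact force. I'll keep going gently.

Request:
step_arm(
  targets=[
    {"dx":0,"dy":0.1,"dz":0,"rx":0,"ry":0,"rz":0,"hand":0},
    {"dx":0,"dy":0.2,"dz":0,"rx":0,"ry":0,"rz":0,"hand":0},
    {"dx":0,"dy":0.3,"dz":0,"rx":0,"ry":0,"rz":0,"hand":0},
  ],
)

```text
t: 7.05
tcp_pos: [0.4185, 0.1714, 0.0742]
tcp_rot: [-0.0, 0.987, 0.159, 0.001]
contact_force: [0.2, 0.2, -1.9]
opening: 0.0225
```

Request:
step_arm(
  targets=[
    {"dx":0,"dy":0.1,"dz":0,"rx":0,"ry":0,"rz":0,"hand":0},
    {"dx":0,"dy":0.2,"dz":0,"rx":0,"ry":0,"rz":0,"hand":0},
    {"dx":0,"dy":0.3,"dz":0,"rx":0,"ry":0,"rz":0,"hand":0},
  ],
)

```text
t: 7.3
tcp_pos: [0.4195, 0.1684, 0.0742]
tcp_rot: [-0.0, 0.987, 0.159, 0.001]
contact_force: [-0.1, 0.7, -2.6]
opening: 0.0225
```

Request:
step_arm(
  targets=[
    {"dx":0,"dy":0.1,"dz":0,"rx":0,"ry":0,"rz":0,"hand":0},
    {"dx":0,"dy":0.2,"dz":0,"rx":0,"ry":0,"rz":0,"hand":0},
    {"dx":0,"dy":0.3,"dz":0,"rx":0,"ry":0,"rz":0,"hand":0},
    {"dx":0,"dy":0.3,"dz":0,"rx":0,"ry":0,"rz":0,"hand":0},
  ],
)

```text
t: 7.63
tcp_pos: [0.4205, 0.1654, 0.0742]
tcp_rot: [-0.0, 0.987, 0.159, 0.001]
contact_force: [0.5, -1.1, -0.9]
opening: 0.0228
```

```bash
python3 -c "
from h import *
o=observe();print(o['contact_force'],o['wrist_torque'],o['tcp_rot'])"
```

```text
[ 0.52649519 -1.09617796 -0.85618429] [0.02037483 0.02380636 0.03394633] [-2.71093095e-05  9.87309659e-01  1.58800628e-01  1.41321776e-03]
```

Request:
step_arm(
  targets=[
    {"dx":-0.02,"dy":0.15,"dz":0,"rx":0,"ry":0,"rz":0,"hand":0},
    {"dx":-0.04,"dy":0.3,"dz":0,"rx":0,"ry":0,"rz":0,"hand":0},
    {"dx":-0.06,"dy":0.45,"dz":0,"rx":0,"ry":0,"rz":0,"hand":0},
    {"dx":-0.06,"dy":0.6,"dz":0,"rx":0,"ry":0,"rz":0,"hand":0},
    {"dx":-0.06,"dy":0.6,"dz":0,"rx":0,"ry":0,"rz":0,"hand":0},
  ],
)

```text
t: 8.05
tcp_pos: [0.4219, 0.1592, 0.0742]
tcp_rot: [0.0, 0.987, 0.159, 0.001]
contact_force: [-0.3, 0.0, -1.0]
opening: 0.0224
```

Request:
step_arm(
  targets=[
    {"dx":0,"dy":0.15,"dz":0,"rx":0,"ry":0,"rz":0,"hand":0},
    {"dx":-0.01,"dy":0.3,"dz":0,"rx":0,"ry":0,"rz":0,"hand":0},
    {"dx":-0.01,"dy":0.45,"dz":0,"rx":0,"ry":0,"rz":0,"hand":0},
    {"dx":-0.01,"dy":0.6,"dz":0,"rx":0,"ry":0,"rz":0,"hand":0},
    {"dx":-0.01,"dy":0.6,"dz":0,"rx":0,"ry":0,"rz":0,"hand":0},
  ],
)

```text
t: 8.47
tcp_pos: [0.4238, 0.1532, 0.0742]
tcp_rot: [0.0, 0.987, 0.158, 0.001]
contact_force: [-0.5, 0.3, -1.3]
opening: 0.0222
```

Request:
step_arm(
  targets=[
    {"dx":0,"dy":0.15,"dz":0,"rx":0,"ry":0,"rz":0,"hand":0},
    {"dx":-0.01,"dy":0.3,"dz":0,"rx":0,"ry":0,"rz":0,"hand":0},
    {"dx":-0.01,"dy":0.45,"dz":0,"rx":0,"ry":0,"rz":0,"hand":0},
    {"dx":-0.01,"dy":0.6,"dz":0,"rx":0,"ry":0,"rz":0,"hand":0},
    {"dx":-0.01,"dy":0.6,"dz":0,"rx":0,"ry":0,"rz":0,"hand":0},
  ],
)

```text
t: 8.88
tcp_pos: [0.4257, 0.1472, 0.0742]
tcp_rot: [0.0, 0.987, 0.158, 0.002]
contact_force: [-0.7, -0.2, -1.4]
opening: 0.0221
```

```bash
python3 - <<'E'
from h import *
o=observe();print(o['contact_force'],o['wrist_torque'],o['tcp_rot'])
I=[]
for n,x,y in(("top",306,190),("side",306,205)):
    c=capture(n); np.save(n+"6.npy",c,allow_pickle=True)
    I.append(cv2.resize(c["image"][y:y+60,x:x+160,::-1],None,fx=5,fy=5,interpolation=2))
cv2.imwrite("pics/z6.png",np.vstack(I))
E
```

```text
[-0.70411586 -0.16458286 -1.42620566] [ 0.07662548 -0.02342996  0.00033189] [1.97842698e-04 9.87388225e-01 1.58310326e-01 1.51470319e-03]
```

View pics/z6.png

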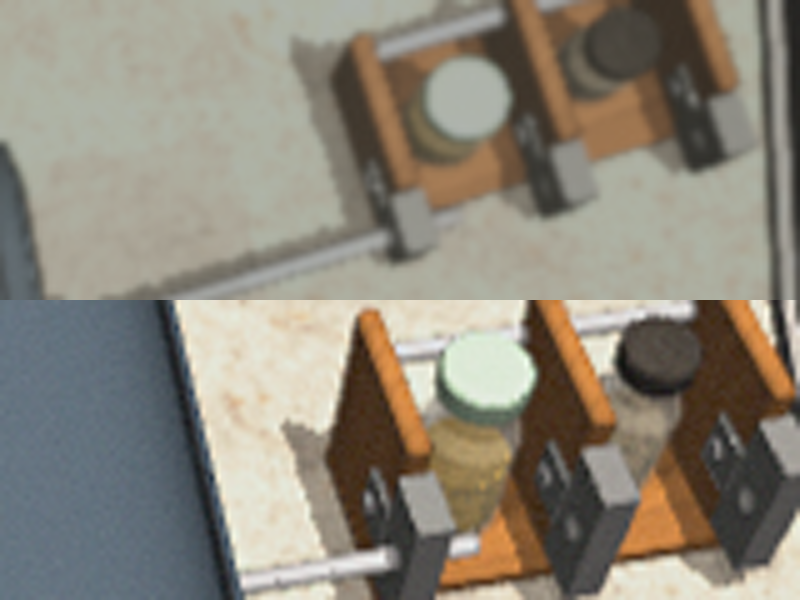

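The tip has come out beyond the left block, at side (478,543) and top (460,215), and it lines up with the middle hole at about (570,527). Continuing.

Request:
step_arm(
  targets=[
    {"dx":0,"dy":0.2,"dz":0,"rx":0,"ry":0,"rz":0,"hand":0},
    {"dx":-0.01,"dy":0.4,"dz":0,"rx":0,"ry":0,"rz":0,"hand":0},
    {"dx":-0.01,"dy":0.6,"dz":0,"rx":0,"ry":0,"rz":0,"hand":0},
    {"dx":-0.02,"dy":0.8,"dz":0,"rx":0,"ry":0,"rz":0,"hand":0},
    {"dx":-0.02,"dy":1.0,"dz":0,"rx":0,"ry":0,"rz":0,"hand":0},
    {"dx":-0.02,"dy":1.2,"dz":0,"rx":0,"ry":0,"rz":0,"hand":0},
    {"dx":-0.03,"dy":1.4,"dz":0,"rx":0,"ry":0,"rz":0,"hand":0},
    {"dx":-0.03,"dy":1.6,"dz":0,"rx":0,"ry":0,"rz":0,"hand":0},
    {"dx":-0.04,"dy":1.8,"dz":0,"rx":0,"ry":0,"rz":0,"hand":0},
    {"dx":-0.04,"dy":2.0,"dz":0,"rx":0,"ry":0,"rz":0,"hand":0},
    {"dx":-0.04,"dy":2.2,"dz":0,"rx":0,"ry":0,"rz":0,"hand":0},
    {"dx":-0.05,"dy":2.4,"dz":0,"rx":0,"ry":0,"rz":0,"hand":0},
  ],
)

```text
t: 9.98
tcp_pos: [0.4327, 0.1243, 0.0742]
tcp_rot: [0.0, 0.987, 0.158, 0.001]
contact_force: [-0.2, -0.1, -1.6]
opening: 0.0225
```

Request:
step_arm(
  targets=[
    {"dx":0,"dy":0.15,"dz":0,"rx":0,"ry":0,"rz":0,"hand":0},
    {"dx":-0.01,"dy":0.3,"dz":0,"rx":0,"ry":0,"rz":0,"hand":0},
    {"dx":-0.01,"dy":0.45,"dz":0,"rx":0,"ry":0,"rz":0,"hand":0},
    {"dx":-0.01,"dy":0.6,"dz":0,"rx":0,"ry":0,"rz":0,"hand":0},
  ],
)

```text
t: 10.32
tcp_pos: [0.4345, 0.1184, 0.0742]
tcp_rot: [0.0, 0.987, 0.158, 0.001]
contact_force: [0.4, -0.6, -1.4]
opening: 0.0225
```

Request:
step_arm(
  targets=[
    {"dx":0,"dy":0.1,"dz":0,"rx":0,"ry":0,"rz":0,"hand":0},
    {"dx":0,"dy":0.2,"dz":0,"rx":0,"ry":0,"rz":0,"hand":0},
    {"dx":-0.01,"dy":0.3,"dz":0,"rx":0,"ry":0,"rz":0,"hand":0},
    {"dx":-0.01,"dy":0.4,"dz":0,"rx":0,"ry":0,"rz":0,"hand":0},
  ],
)

```text
t: 10.65
tcp_pos: [0.4357, 0.1145, 0.0742]
tcp_rot: [0.0, 0.987, 0.158, 0.001]
contact_force: [-0.7, 1.0, -1.8]
opening: 0.0225
```

Request:
step_arm(
  targets=[
    {"dx":0,"dy":0.1,"dz":0,"rx":0,"ry":0,"rz":0,"hand":0},
    {"dx":0,"dy":0.2,"dz":0,"rx":0,"ry":0,"rz":0,"hand":0},
    {"dx":-0.01,"dy":0.3,"dz":0,"rx":0,"ry":0,"rz":0,"hand":0},
    {"dx":-0.01,"dy":0.4,"dz":0,"rx":0,"ry":0,"rz":0,"hand":0},
  ],
)

```text
t: 10.98
tcp_pos: [0.4369, 0.1106, 0.0742]
tcp_rot: [0.0, 0.987, 0.158, 0.001]
contact_force: [-0.3, -0.9, -1.6]
opening: 0.0222
```

```bash
python3 -c "
from h import *
o=observe();print(o['contact_force'],o['wrist_torque'],o['tcp_rot'])"
```

```text
[-0.28525832 -0.88333919 -1.57339675] [ 0.02892978  0.02183912 -0.01525679] [4.67934677e-05 9.87378799e-01 1.58369854e-01 1.44731025e-03]
```

Request:
step_arm(
  targets=[
    {"dx":0,"dy":0.15,"dz":0,"rx":0,"ry":0,"rz":0,"hand":0},
    {"dx":-0.01,"dy":0.3,"dz":0,"rx":0,"ry":0,"rz":0,"hand":0},
    {"dx":-0.01,"dy":0.45,"dz":0,"rx":0,"ry":0,"rz":0,"hand":0},
    {"dx":-0.01,"dy":0.6,"dz":0,"rx":0,"ry":0,"rz":0,"hand":0},
  ],
)

```text
t: 11.32
tcp_pos: [0.4387, 0.1047, 0.0742]
tcp_rot: [0.0, 0.987, 0.158, 0.001]
contact_force: [0.3, 0.4, -1.0]
opening: 0.0226
```

Request:
step_arm(
  targets=[
    {"dx":0,"dy":0.1,"dz":0,"rx":0,"ry":0,"rz":0,"hand":0},
    {"dx":0,"dy":0.2,"dz":0,"rx":0,"ry":0,"rz":0,"hand":0},
    {"dx":-0.01,"dy":0.3,"dz":0,"rx":0,"ry":0,"rz":0,"hand":0},
    {"dx":-0.01,"dy":0.4,"dz":0,"rx":0,"ry":0,"rz":0,"hand":0},
  ],
)

```text
t: 11.65
tcp_pos: [0.4399, 0.1008, 0.0742]
tcp_rot: [0.0, 0.987, 0.158, 0.001]
contact_force: [0.6, 0.1, -1.5]
opening: 0.0225
```

Request:
step_arm(
  targets=[
    {"dx":0,"dy":0.1,"dz":0,"rx":0,"ry":0,"rz":0,"hand":0},
    {"dx":0,"dy":0.2,"dz":0,"rx":0,"ry":0,"rz":0,"hand":0},
    {"dx":-0.01,"dy":0.3,"dz":0,"rx":0,"ry":0,"rz":0,"hand":0},
  ],
)

```text
t: 11.9
tcp_pos: [0.4408, 0.0979, 0.0742]
tcp_rot: [-0.0, 0.987, 0.158, 0.001]
contact_force: [0.1, 0.0, -1.8]
opening: 0.0225
```

Request:
step_arm(
  targets=[
    {"dx":0,"dy":0.1,"dz":0,"rx":0,"ry":0,"rz":0,"hand":0},
    {"dx":0,"dy":0.2,"dz":0,"rx":0,"ry":0,"rz":0,"hand":0},
    {"dx":-0.01,"dy":0.3,"dz":0,"rx":0,"ry":0,"rz":0,"hand":0},
  ],
)

```text
t: 12.15
tcp_pos: [0.4417, 0.095, 0.0743]
tcp_rot: [-0.0, 0.987, 0.159, 0.002]
contact_force: [0.2, 0.8, -2.2]
opening: 0.0223
```

Request:
step_arm(
  targets=[
    {"dx":0,"dy":0.1,"dz":0,"rx":0,"ry":0,"rz":0,"hand":0},
    {"dx":0,"dy":0.2,"dz":0,"rx":0,"ry":0,"rz":0,"hand":0},
    {"dx":-0.01,"dy":0.3,"dz":0,"rx":0,"ry":0,"rz":0,"hand":0},
  ],
)

```text
t: 12.4
tcp_pos: [0.4426, 0.092, 0.0743]
tcp_rot: [-0.0, 0.987, 0.159, 0.002]
contact_force: [0.8, -0.7, -1.9]
opening: 0.0226
```

Request:
step_arm(
  targets=[
    {"dx":0,"dy":0.1,"dz":0,"rx":0,"ry":0,"rz":0,"hand":0},
    {"dx":0,"dy":0.2,"dz":0,"rx":0,"ry":0,"rz":0,"hand":0},
    {"dx":-0.01,"dy":0.3,"dz":0,"rx":0,"ry":0,"rz":0,"hand":0},
  ],
)

```text
t: 12.65
tcp_pos: [0.4435, 0.089, 0.0743]
tcp_rot: [-0.0, 0.987, 0.159, 0.002]
contact_force: [1.0, 0.2, -0.4]
opening: 0.0222
```

```bash
python3 - <<'E'
from h import *
o=observe();print(o['contact_force'],o['wrist_torque'],o['tcp_rot'])
I=[]
for n,x,y in(("top",306,190),("side",306,205)):
    c=capture(n); np.save(n+"7.npy",c,allow_pickle=True)
    I.append(cv2.resize(c["image"][y:y+60,x:x+160,::-1],None,fx=5,fy=5,interpolation=2))
cv2.imwrite("pics/z7.png",np.vstack(I))
E
```

```text
[ 0.95761813  0.18432055 -0.38519589] [ 0.15943448 -0.07851353  0.07867988] [-1.34513432e-04  9.87353066e-01  1.58528479e-01  1.62084589e-03]
```

View pics/z7.png

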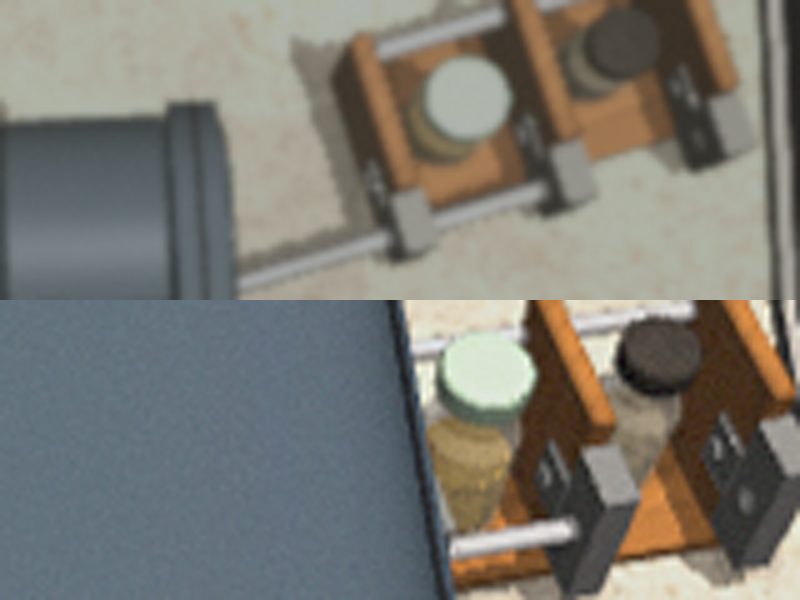

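The tip is entering the middle hole, at about (575,527), with only small forces. Continuing.

Request:
step_arm(
  targets=[
    {"dx":0,"dy":0.1,"dz":0,"rx":0,"ry":0,"rz":0,"hand":0},
    {"dx":0,"dy":0.2,"dz":0,"rx":0,"ry":0,"rz":0,"hand":0},
    {"dx":-0.01,"dy":0.3,"dz":0,"rx":0,"ry":0,"rz":0,"hand":0},
    {"dx":-0.01,"dy":0.4,"dz":0,"rx":0,"ry":0,"rz":0,"hand":0},
  ],
)

```text
t: 13.08
tcp_pos: [0.4448, 0.0851, 0.0743]
tcp_rot: [-0.0, 0.987, 0.158, 0.002]
contact_force: [0.9, -0.0, -2.3]
opening: 0.0228
```

Request:
step_arm(
  targets=[
    {"dx":0,"dy":0.15,"dz":0,"rx":0,"ry":0,"rz":0,"hand":0},
    {"dx":-0.01,"dy":0.3,"dz":0,"rx":0,"ry":0,"rz":0,"hand":0},
    {"dx":-0.01,"dy":0.45,"dz":0,"rx":0,"ry":0,"rz":0,"hand":0},
    {"dx":-0.01,"dy":0.6,"dz":0,"rx":0,"ry":0,"rz":0,"hand":0},
  ],
)

```text
t: 13.42
tcp_pos: [0.4466, 0.0792, 0.0743]
tcp_rot: [-0.0, 0.987, 0.158, 0.002]
contact_force: [0.7, 1.1, -1.9]
opening: 0.0225
```

```bash
python3 -c "
from h import *
o=observe();print(o['contact_force'],o['wrist_torque'],o['tcp_rot'])"
```

```text
[ 0.73369375  1.06082883 -1.9119403 ] [ 0.13435301 -0.06941619  0.08087151] [-7.48684595e-05  9.87362328e-01  1.58469317e-01  1.76161696e-03]
```

Request:
step_arm(
  targets=[
    {"dx":0,"dy":0.2,"dz":0,"rx":0,"ry":0,"rz":0,"hand":0},
    {"dx":-0.01,"dy":0.4,"dz":0,"rx":0,"ry":0,"rz":0,"hand":0},
    {"dx":-0.01,"dy":0.6,"dz":0,"rx":0,"ry":0,"rz":0,"hand":0},
    {"dx":-0.02,"dy":0.8,"dz":0,"rx":0,"ry":0,"rz":0,"hand":0},
    {"dx":-0.02,"dy":1.0,"dz":0,"rx":0,"ry":0,"rz":0,"hand":0},
    {"dx":-0.02,"dy":1.2,"dz":0,"rx":0,"ry":0,"rz":0,"hand":0},
    {"dx":-0.03,"dy":1.4,"dz":0,"rx":0,"ry":0,"rz":0,"hand":0},
    {"dx":-0.03,"dy":1.6,"dz":0,"rx":0,"ry":0,"rz":0,"hand":0},
  ],
)

```text
t: 14.08
tcp_pos: [0.4515, 0.0637, 0.0743]
tcp_rot: [-0.0, 0.987, 0.159, 0.002]
contact_force: [0.6, 0.0, -1.9]
opening: 0.0223
```

Request:
step_arm(
  targets=[
    {"dx":0,"dy":0.2,"dz":0,"rx":0,"ry":0,"rz":0,"hand":0},
    {"dx":-0.01,"dy":0.4,"dz":0,"rx":0,"ry":0,"rz":0,"hand":0},
    {"dx":-0.01,"dy":0.6,"dz":0,"rx":0,"ry":0,"rz":0,"hand":0},
    {"dx":-0.02,"dy":0.8,"dz":0,"rx":0,"ry":0,"rz":0,"hand":0},
    {"dx":-0.02,"dy":1.0,"dz":0,"rx":0,"ry":0,"rz":0,"hand":0},
    {"dx":-0.02,"dy":1.2,"dz":0,"rx":0,"ry":0,"rz":0,"hand":0},
    {"dx":-0.03,"dy":1.4,"dz":0,"rx":0,"ry":0,"rz":0,"hand":0},
    {"dx":-0.03,"dy":1.6,"dz":0,"rx":0,"ry":0,"rz":0,"hand":0},
  ],
)

```text
t: 14.75
tcp_pos: [0.4563, 0.0483, 0.0744]
tcp_rot: [-0.0, 0.987, 0.159, 0.002]
contact_force: [1.2, -0.0, -1.1]
opening: 0.0224
```

Request:
step_arm(
  targets=[
    {"dx":0,"dy":0.15,"dz":0,"rx":0,"ry":0,"rz":0,"hand":0},
    {"dx":-0.01,"dy":0.3,"dz":0,"rx":0,"ry":0,"rz":0,"hand":0},
    {"dx":-0.01,"dy":0.45,"dz":0,"rx":0,"ry":0,"rz":0,"hand":0},
    {"dx":-0.01,"dy":0.6,"dz":0,"rx":0,"ry":0,"rz":0,"hand":0},
  ],
)

```text
t: 15.08
tcp_pos: [0.4582, 0.0425, 0.0744]
tcp_rot: [-0.0, 0.987, 0.159, 0.002]
contact_force: [1.0, 0.3, -0.8]
opening: 0.0224
```

```bash
python3 -c "
from h import *
o=observe();print(o['contact_force'],o['wrist_torque'],o['tcp_pos']); print(np.hypot(*(o['tcp_pos'][:2]-[.4176,.1742])))"
```

```text
[ 0.96858692  0.27180035 -0.84824459] [ 0.25387141 -0.13492125  0.12018164] [0.45816525 0.04252587 0.07439948]
0.137781046765982
```

Request:
step_arm(
  targets=[
    {"dx":0.02,"dy":0.15,"dz":0,"rx":0,"ry":0,"rz":0,"hand":0},
    {"dx":0.03,"dy":0.3,"dz":0,"rx":0,"ry":0,"rz":0,"hand":0},
    {"dx":0.04,"dy":0.45,"dz":0,"rx":0,"ry":0,"rz":0,"hand":0},
    {"dx":0.04,"dy":0.6,"dz":0,"rx":0,"ry":0,"rz":0,"hand":0},
  ],
)

```text
t: 15.42
tcp_pos: [0.4603, 0.0366, 0.0743]
tcp_rot: [-0.0, 0.987, 0.158, 0.002]
contact_force: [-0.4, -0.1, -2.0]
opening: 0.0221
```

Request:
step_arm(
  targets=[
    {"dx":0,"dy":0.15,"dz":0,"rx":0,"ry":0,"rz":0,"hand":0},
    {"dx":-0.01,"dy":0.3,"dz":0,"rx":0,"ry":0,"rz":0,"hand":0},
    {"dx":-0.01,"dy":0.45,"dz":0,"rx":0,"ry":0,"rz":0,"hand":0},
    {"dx":-0.01,"dy":0.6,"dz":0,"rx":0,"ry":0,"rz":0,"hand":0},
  ],
)

```text
t: 15.75
tcp_pos: [0.4621, 0.0307, 0.0743]
tcp_rot: [-0.0, 0.987, 0.158, 0.002]
contact_force: [0.8, 1.3, -0.8]
opening: 0.0222
```

Request:
step_arm(
  targets=[
    {"dx":0,"dy":0.1,"dz":0,"rx":0,"ry":0,"rz":0,"hand":0},
    {"dx":0,"dy":0.2,"dz":0,"rx":0,"ry":0,"rz":0,"hand":0},
    {"dx":-0.01,"dy":0.3,"dz":0,"rx":0,"ry":0,"rz":0,"hand":0},
    {"dx":-0.01,"dy":0.4,"dz":0,"rx":0,"ry":0,"rz":0,"hand":0},
  ],
)

```text
t: 16.08
tcp_pos: [0.4633, 0.0269, 0.0743]
tcp_rot: [-0.0, 0.987, 0.158, 0.002]
contact_force: [1.1, -0.6, -1.2]
opening: 0.0227
```

```bash
python3 -c "
from h import *
o=observe();print(o['contact_force'],o['wrist_torque'],o['tcp_pos']); print(np.hypot(*(o['tcp_pos'][:2]-[.4176,.1742])))"
```

```text
[ 1.12410749 -0.63587445 -1.1853806 ] [ 0.20969367 -0.06337698  0.03578281] [0.46329246 0.02686923 0.0743106 ]
0.1542535450824107
```

Request:
step_arm(
  targets=[
    {"dx":0,"dy":0.1,"dz":0,"rx":0,"ry":0,"rz":0,"hand":0},
    {"dx":0,"dy":0.2,"dz":0,"rx":0,"ry":0,"rz":0,"hand":0},
    {"dx":-0.01,"dy":0.3,"dz":0,"rx":0,"ry":0,"rz":0,"hand":0},
  ],
)

```text
t: 16.33
tcp_pos: [0.4642, 0.0239, 0.0743]
tcp_rot: [-0.0, 0.987, 0.159, 0.002]
contact_force: [-0.2, 2.2, -1.4]
opening: 0.0226
```

Request:
step_arm(
  targets=[
    {"dx":0,"dy":0.1,"dz":0,"rx":0,"ry":0,"rz":0,"hand":0},
    {"dx":0,"dy":0.2,"dz":0,"rx":0,"ry":0,"rz":0,"hand":0},
    {"dx":-0.01,"dy":0.3,"dz":0,"rx":0,"ry":0,"rz":0,"hand":0},
  ],
)

```text
t: 16.58
tcp_pos: [0.4652, 0.021, 0.0744]
tcp_rot: [-0.0, 0.987, 0.159, 0.002]
contact_force: [0.4, -0.0, -1.3]
opening: 0.0221
```

Request:
step_arm(
  targets=[
    {"dx":0,"dy":0.1,"dz":0,"rx":0,"ry":0,"rz":0,"hand":0},
    {"dx":0,"dy":0.2,"dz":0,"rx":0,"ry":0,"rz":0,"hand":0},
    {"dx":-0.01,"dy":0.3,"dz":0,"rx":0,"ry":0,"rz":0,"hand":0},
  ],
)

```text
t: 16.83
tcp_pos: [0.4661, 0.0181, 0.0744]
tcp_rot: [-0.0, 0.987, 0.159, 0.002]
contact_force: [1.7, 0.7, -0.9]
opening: 0.0224
```

Request:
step_arm(
  targets=[
    {"dx":0,"dy":0.1,"dz":0,"rx":0,"ry":0,"rz":0,"hand":0},
    {"dx":0,"dy":0.2,"dz":0,"rx":0,"ry":0,"rz":0,"hand":0},
    {"dx":-0.01,"dy":0.3,"dz":0,"rx":0,"ry":0,"rz":0,"hand":0},
  ],
)

```text
t: 17.08
tcp_pos: [0.467, 0.0151, 0.0744]
tcp_rot: [-0.0, 0.987, 0.159, 0.002]
contact_force: [1.1, 0.6, -2.1]
opening: 0.0226
```

```bash
python3 -c "
from h import *
o=observe();print(o['contact_force'],o['wrist_torque'],o['tcp_pos']); print(np.hypot(*(o['tcp_pos'][:2]-[.4176,.1742])))"
```

```text
[ 1.12451111  0.5560575  -2.14917214] [ 0.23100027 -0.1568959   0.03810571] [0.46700565 0.01510985 0.07439484]
0.1665850916756281
```

Request:
step_arm(
  targets=[
    {"dx":0.02,"dy":0.15,"dz":0,"rx":0,"ry":0,"rz":0,"hand":0},
    {"dx":0.03,"dy":0.3,"dz":0,"rx":0,"ry":0,"rz":0,"hand":0},
    {"dx":0.03,"dy":0.45,"dz":0,"rx":0,"ry":0,"rz":0,"hand":0},
    {"dx":0.03,"dy":0.6,"dz":0,"rx":0,"ry":0,"rz":0,"hand":0},
    {"dx":0.03,"dy":0.75,"dz":0,"rx":0,"ry":0,"rz":0,"hand":0},
    {"dx":0.03,"dy":0.9,"dz":0,"rx":0,"ry":0,"rz":0,"hand":0},
  ],
)

```text
t: 17.58
tcp_pos: [0.4701, 0.0064, 0.0744]
tcp_rot: [-0.0, 0.987, 0.159, 0.002]
contact_force: [0.2, 0.6, -1.8]
opening: 0.0226
```

Request:
step_arm(
  targets=[
    {"dx":0,"dy":0.1,"dz":0,"rx":0,"ry":0,"rz":0,"hand":0},
    {"dx":0,"dy":0.2,"dz":0,"rx":0,"ry":0,"rz":0,"hand":0},
    {"dx":-0.01,"dy":0.3,"dz":0,"rx":0,"ry":0,"rz":0,"hand":0},
  ],
)

```text
t: 17.83
tcp_pos: [0.4709, 0.0034, 0.0743]
tcp_rot: [-0.0, 0.987, 0.158, 0.002]
contact_force: [0.2, -0.2, -1.6]
opening: 0.0221
```

```bash
python3 - <<'E'
from h import *
o=observe();print(o['contact_force'],o['wrist_torque'],o['tcp_pos']); print(np.hypot(*(o['tcp_pos'][:2]-[.4176,.1742])))
I=[]
for n,x,y in(("top",306,190),("side",306,205)):
    c=capture(n); np.save(n+"8.npy",c,allow_pickle=True)
    I.append(cv2.resize(c["image"][y:y+60,x:x+160,::-1],None,fx=5,fy=5,interpolation=2))
cv2.imwrite("pics/z8.png",np.vstack(I))
E
```

```text
[ 0.22518736 -0.15103767 -1.61855557] [ 0.11697437  0.02821881 -0.04331531] [0.47089978 0.00342257 0.07431244]
0.17890164067990155
```

View pics/z8.png

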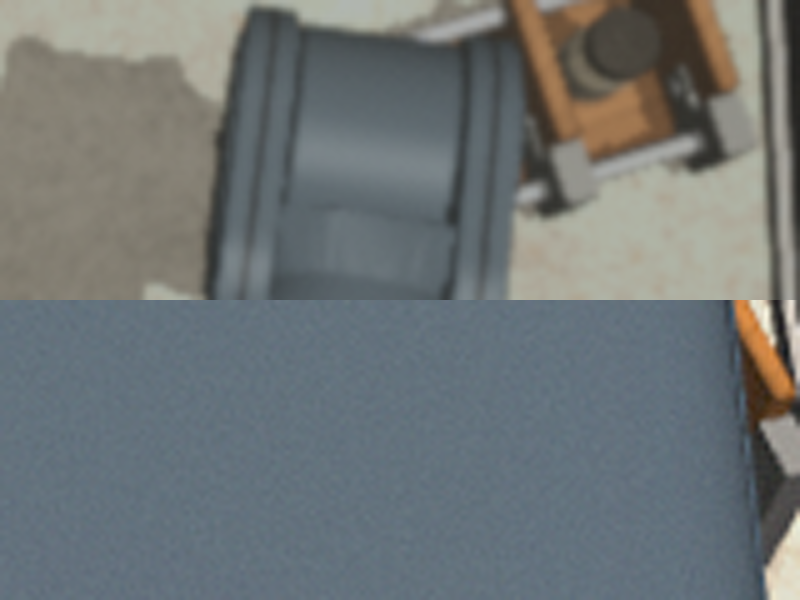

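The top view shows the shaft passing the middle block and into the right block, at about (700,145). Now I'll creep to home.

Request:
step_arm(
  targets=[
    {"dx":0,"dy":0.1,"dz":0,"rx":0,"ry":0,"rz":0,"hand":0},
    {"dx":0,"dy":0.2,"dz":0,"rx":0,"ry":0,"rz":0,"hand":0},
  ],
)

```text
t: 18.1
tcp_pos: [0.4716, 0.0015, 0.0744]
tcp_rot: [-0.0, 0.987, 0.158, 0.002]
contact_force: [0.1, -0.4, -1.8]
opening: 0.0226
```

Request:
step_arm(
  targets=[
    {"dx":0,"dy":0.1,"dz":0,"rx":0,"ry":0,"rz":0,"hand":0},
    {"dx":0,"dy":0.2,"dz":0,"rx":0,"ry":0,"rz":0,"hand":0},
  ],
)

```text
t: 18.27
tcp_pos: [0.4718, 0.0008, 0.0744]
tcp_rot: [-0.002, 0.987, 0.159, 0.002]
contact_force: [-1.2, 6.2, 1.4]
opening: 0.0226
```

Request:
step_arm(
  targets=[
    {"dx":0,"dy":0.1,"dz":0,"rx":0,"ry":0,"rz":0,"hand":0},
    {"dx":0,"dy":0.1,"dz":0,"rx":0,"ry":0,"rz":0,"hand":0},
  ],
)

```text
t: 18.43
tcp_pos: [0.4718, 0.0008, 0.0744]
tcp_rot: [-0.003, 0.987, 0.159, 0.002]
contact_force: [-1.4, 4.5, 1.7]
opening: 0.0222
```

Request:
step_arm(
  targets=[
    {"dx":0,"dy":0.1,"dz":0,"rx":0,"ry":0,"rz":0,"hand":0},
    {"dx":0,"dy":0.1,"dz":0,"rx":0,"ry":0,"rz":0,"hand":0},
  ],
)

```text
t: 18.6
tcp_pos: [0.4717, 0.0008, 0.0745]
tcp_rot: [-0.004, 0.987, 0.159, 0.001]
contact_force: [-1.5, 5.0, 0.9]
opening: 0.0223
```

Request:
step_arm(
  targets=[
    {"dx":0,"dy":0.15,"dz":0,"rx":0,"ry":0,"rz":0,"hand":0},
    {"dx":0,"dy":0.25,"dz":0,"rx":0,"ry":0,"rz":0,"hand":0},
    {"dx":0,"dy":0.25,"dz":0,"rx":0,"ry":0,"rz":0,"hand":0},
  ],
)

```text
t: 18.85
tcp_pos: [0.4717, 0.0006, 0.0747]
tcp_rot: [-0.007, 0.987, 0.16, 0.001]
contact_force: [-3.0, 9.2, 3.4]
opening: 0.0227
```

```bash
python3 - <<'E'
from h import *
o=observe();print(o['contact_force'],o['wrist_torque'],o['tcp_pos'],o['tcp_rot']); P=o['tcp_pos']
c=capture("wrist"); cv2.imwrite("pics/w9.png",c["image"][:,:,::-1])
t=load("top0");a=np.radians(17.1);ex=np.array([np.cos(a),np.sin(a),0]);ey=np.array([-np.sin(a),np.cos(a),0])
for k in (0,):
  t=load("top4")
  for zb in(.093,.097):
    for u,v in((411,221),(572,174),(722,125)):
      C=plane(t,(306+u/5,190+v/5),zb); print((P-C)@ey,(P-C)@ex)
E
```

```text
[-3.01254261  9.22857353  3.38404859] [ 1.62087166  0.59631515 -0.10934998] [0.47172704 0.00063519 0.07466957] [-0.00722684  0.98713674  0.15971074  0.00114311]
0.06423903961264645 -0.0029106670670920893
0.1445621156080338 -0.0020812084831588404
0.22066371368648893 -0.003676388793064973
0.06362341859978753 -0.0026384406779001194
0.14365945246923856 -0.0018119462428413842
0.21948909427324959 -0.003401426024702085
```

View pics/w9.png

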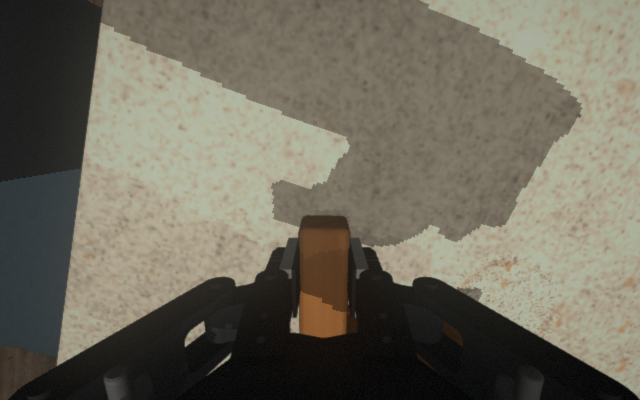

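The press reads about 9.7 N, and the TCP is about 144.5 mm left of the middle block (home expects about 144.8 mm). The wrist view shows the handle still square in the jaws. I'll release and go up.

Request:
step_arm(
  targets=[
    {"dx":0,"dy":0,"dz":0,"rx":0,"ry":0,"rz":0,"hand":0},
    {"dx":0,"dy":0,"dz":0,"rx":0,"ry":0,"rz":0,"hand":0.3},
    {"dx":0,"dy":0,"dz":0,"rx":0,"ry":0,"rz":0,"hand":0.6},
    {"dx":0,"dy":0,"dz":0,"rx":0,"ry":0,"rz":0,"hand":0.9},
    {"dx":0,"dy":0,"dz":0,"rx":0,"ry":0,"rz":0,"hand":0.9},
    {"dx":0,"dy":0,"dz":0,"rx":0,"ry":0,"rz":0,"hand":0.9},
    {"dx":0,"dy":0,"dz":0,"rx":0,"ry":0,"rz":0,"hand":0.9},
    {"dx":0,"dy":0,"dz":0,"rx":0,"ry":0,"rz":0,"hand":0.9},
  ],
)

```text
t: 19.57
tcp_pos: [0.4718, 0.0005, 0.0747]
tcp_rot: [-0.007, 0.987, 0.16, 0.001]
contact_force: [-0.4, -0.8, -0.1]
opening: 0.0772
```

Request:
step_arm(
  targets=[
    {"dx":0,"dy":0,"dz":-1,"rx":0,"ry":0,"rz":0,"hand":0.9},
    {"dx":0,"dy":0,"dz":-3,"rx":0,"ry":0,"rz":0,"hand":0.9},
    {"dx":0,"dy":0,"dz":-6,"rx":0,"ry":0,"rz":0,"hand":0.9},
    {"dx":0,"dy":-1,"dz":-9,"rx":0,"ry":0,"rz":0,"hand":0.9},
    {"dx":0,"dy":-4,"dz":-12,"rx":0,"ry":0,"rz":0,"hand":0.9},
    {"dx":0,"dy":-8,"dz":-13,"rx":0,"ry":0,"rz":0,"hand":0.9},
    {"dx":0,"dy":-12,"dz":-13,"rx":0,"ry":0,"rz":0,"hand":0.9},
    {"dx":0,"dy":-16,"dz":-13,"rx":0,"ry":0,"rz":0,"hand":0.9},
    {"dx":0,"dy":-20,"dz":-13,"rx":0,"ry":0,"rz":0,"hand":0.9},
    {"dx":0,"dy":-24,"dz":-13,"rx":0,"ry":0,"rz":0,"hand":0.9},
    {"dx":0,"dy":-24,"dz":-13,"rx":0,"ry":0,"rz":0,"hand":0.9},
    {"dx":0,"dy":-24,"dz":-13,"rx":0,"ry":0,"rz":0,"hand":0.9},
  ],
)

```text
t: 20.57
tcp_pos: [0.3953, 0.2282, 0.2088]
tcp_rot: [-0.007, 0.987, 0.162, 0.002]
contact_force: [0.7, -1.8, 0.5]
opening: 0.0772
```

```bash
python3 - <<'E'
from h import *
o=observe();print(o['contact_force'],o['tcp_pos'])
I=[]
for n,x,y in(("top",306,190),("side",306,205)):
    c=capture(n); np.save(n+"10.npy",c,allow_pickle=True)
    I.append(cv2.resize(c["image"][y:y+60,x:x+160,::-1],None,fx=5,fy=5,interpolation=2))
cv2.imwrite("pics/z10.png",np.vstack(I))
E
```

```text
[ 0.6942405  -1.78496359  0.51874866] [0.39531525 0.22815808 0.20876045]
```

View pics/z10.png

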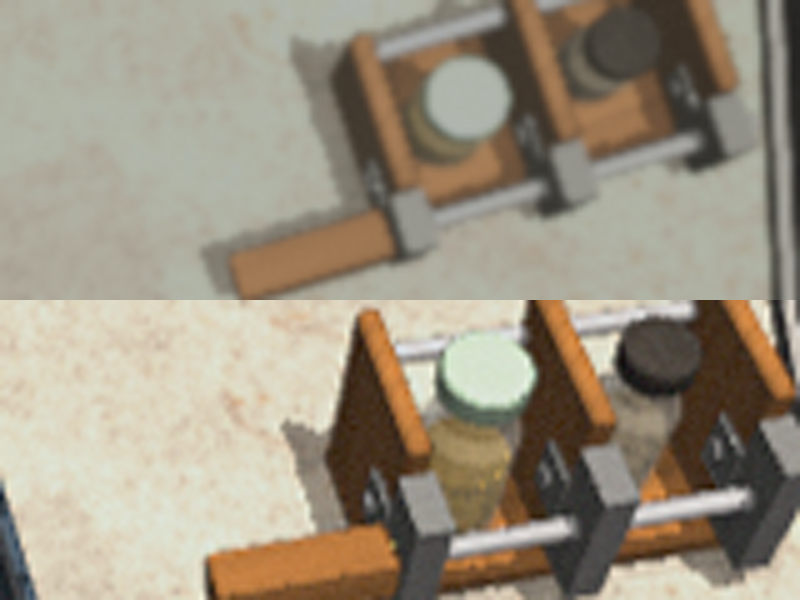

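The handle is flush against the left block at side (400,545), the shaft runs through all three blocks and the jars haven't moved. Handing in.

```bash
python3 -c "
from cell import *
print(finish_job())"
```

```text
the job is handed in; nothing more can be done
None
```

The guard rail is back on the rack: its shaft runs through all three guide blocks and the handle sits flush against the left block. The job is handed in at about 20.6 s of the 72 s allowed. The system gives no verdict, so the result rests on my own checks.

- **Grip and search:** I gripped the handle about 17 mm behind its centre. I found the hole height from the side camera, about 55 mm above the worktop, so the shaft entered the left hole without a contact search.
- **Insertion:** I advanced a few millimetres at a time, and the force readings stayed around 2 N until the handle met the block.
- **Press home:** The last push read about 9.7 N along the rail, and I then opened the jaws and backed away. The hand was 144.5 mm left of the middle block at that point, against about 144.8 mm expected.
- **Final pictures:** After release, the top and side views showed the rail in place, with the green and black jars where they started. I did not take a last picture of the red jar behind the rack; the arm never worked close to it.
- **Disagreements:** The side camera read about 4–5 mm off the top camera in x, so I lined up the shaft and hole by their positions relative to each other in the same picture. My yaw estimates for the shaft varied by 1–2°. The handle also met the block about 8 mm sooner than I first reckoned, because the tip was already inside the hole when I judged it to be at the face.
- **Interface:** The first move call was refused because some row values were missing, and nothing moved. I viewed 11 pictures, one over the budget.

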